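# Seal the topping canisters

### The arm

A 6-joint arm with a two-finger parallel gripper is mounted at the origin on the work surface. World frame = base frame: x ahead of the robot, y to its left, z up, the work surface at z = 0. Lengths are in mm, angles in rad, forces in N, time in s.
With the tool pointing down it reaches from about 325 to 750 mm from the base axis. Payload 7.6 kg.
Tool frame: the origin (TCP) lies midway between the tips of the shut fingers; the grasp point (between the pads) lies 19 mm behind it; z points along the fingers, y is the line along which they close (so a half turn about z gives the same grasp; the last joint's range is limited). The gripper opens to 85 mm and grips with 20 to 120 N. Pads are 22 mm wide; open, the fingers measure 114 mm over their backs; the gripper's body (76 mm by 85 mm) begins 54 mm behind the grasp point. The pads swing forward as they close: fully open they stand 13 mm farther back than shut.
Start: joints at [1.196, 0.052, 1.401, -0, 1.689, -0.07], TCP at [157.537, 500.827, 231.323] pointing down, gripper open.
Joint ranges: [-2.9, 2.9], [-0.91, 2.17], [0.12, 2.37], [-1.06, 4.2], [0.26, 2.73], [-2.93, 2.93]. Speed limits (rad/s): [2.57, 2.57, 3.01, 3.14, 3.14, 3.14].

### API

Orientations are given as a rotation vector (axis times angle).
In Python, from station import bot, kinematics, eyes gives the robot as it stands. The module is installed in compiled form; this text tells all that it offers. Calls block until the motion is done:
- bot.reach(position, orientation): joint-space move of the TCP to a pose.
- bot.move_linear(position, speed=150, ori=None): straight line of the TCP; ori=None keeps the orientation; speed is the mean speed in mm/s.
- bot.movej(angles): joint-space move.
- bot.set_gripper(opening): finger opening in mm; the grip force is fixed at half the most; returns when the fingers have stopped.
- bot.hold(seconds).
- kinematics.inverse_kinematics(position, orientation): joint angles nearest the present ones, or None.
- bot.state(): the state.
- eyes.grab_frame(name): name is "scene" or "top" or "wrist"; returns the picture (480x640x3 uint8, red, green, blue); there is no depth.
- eyes.camera_info(name): a dict with "K" (3x3 intrinsics, pixels), "R" (3x3) and "t" (3): a world point X has camera coordinates R X + t; the wrist camera has in their place "T_tool_cam" (4x4, takes a point from camera to tool coordinates, whose origin is the TCP and whose axes are the flange's). Camera axes: x right, y down, z forward; pixel columns grow to the right and rows downward; lengths in mm; the calibration is good to about 2 mm. A picture is of the moment at which its call begins: read the wrist's pose just before it. camera_info takes no time and is no camera call.
A pose or a line that the arm cannot do raises bot.MotionError and nothing moves.
- bot.job_done(): hands the job in; it is judged then, once.
The state is a dict: "t": time; "qpos": joint angles; "dq": joint speeds; "joint_torque": joint torques, N m; "ee_pos": TCP position; "tcp_rot": TCP orientation; "contact_force": force on the tool from outside, world axes, zero at the start; "ft_torque": the same for the moment, N m; "finger_gap": finger opening in mm; "gripper_force": force on a finger pad.
Only numpy, scipy, OpenCV 4.12 (cv2) and the standard library are available. Lean on these libraries where they do the work, as an engineer would, in place of code of your own. Each camera call takes 0.05 s, during which the arm holds its last target. There are 200 camera calls.

### The job

Seal three topping canisters at the end of the batch: with the fingertips, lightly press the white button on the lid down as far as it goes, first on the tallest canister, then on the square one, last on the low wide round one. Leave the button of the small slim canister up, as it is still in use. Press gently from above without lifting, tipping or shoving any canister, and leave everything else on the bench where it is.

Things in the scene. Friction and masses are not known exactly. Their poses are not given: they have to be found in the camera images.
- tall: The tallest canister: round stainless-steel, 90 mm diameter, 190 mm from table to the flat top of its grey lid (205 mm to the top of its raised button). About 0.95 kg, standing loose on the table. Origin: centre of its underside; z up.
- tall_button_top (a point): Centre of the top face of the round white seal button, 40 mm diameter, in the middle of the lid of the tall canister; it moves down with the button and with its springy cap. The cap yields about 0.5 mm per N besides, so some 1 mm while the button moves, and presses on softly for 5 mm past the stop until level with the lid.
- tall_button (a joint): How far the tall canister's button is pushed down, in m: 0 is up, 0.010 is its stop. At 0 its top stands 15 mm above the lid, at 0.010 it stands 5 mm above. It starts at 0 to 3 mm, moves at about 2 to 3 N and latches where it is left. Sealed from 8 mm down.
- square: The square canister: stainless-steel, 100 x 100 mm in plan, 120 mm to the flat top of its grey lid (135 mm to the top of its raised button). About 0.85 kg, standing loose on the table. Origin: centre of its underside; z up.
- square_button_top (a point): Centre of the top face of the round white seal button, 40 mm diameter, in the middle of the lid of the square canister; it moves down with the button and with its springy cap. The cap yields about 0.5 mm per N besides, so some 1 mm while the button moves, and presses on softly for 5 mm past the stop until level with the lid.
- square_button (a joint): How far the square canister's button is pushed down, in m: 0 is up, 0.010 is its stop. At 0 its top stands 15 mm above the lid, at 0.010 it stands 5 mm above. It starts at 0 to 3 mm, moves at about 2 to 3 N and latches where it is left. Sealed from 8 mm down.
- wide: The low wide canister: round stainless-steel, 124 mm diameter, 80 mm to the flat top of its grey lid (95 mm to the top of its raised button). About 0.8 kg, standing loose on the table. Origin: centre of its underside; z up.
- wide_button_top (a point): Centre of the top face of the round white seal button, 40 mm diameter, in the middle of the lid of the wide canister; it moves down with the button and with its springy cap. The cap yields about 0.5 mm per N besides, so some 1 mm while the button moves, and presses on softly for 5 mm past the stop until level with the lid.
- wide_button (a joint): How far the wide canister's button is pushed down, in m: 0 is up, 0.010 is its stop. At 0 its top stands 15 mm above the lid, at 0.010 it stands 5 mm above. It starts at 0 to 3 mm, moves at about 2 to 3 N and latches where it is left. Sealed from 8 mm down.
- small: The small slim canister, which stays open: round stainless-steel, 72 mm diameter, 100 mm to the flat top of its grey lid (115 mm to the top of its raised button). About 0.5 kg, standing loose on the table. Origin: centre of its underside; z up.
- small_button_top (a point): Centre of the top face of the round white seal button, 40 mm diameter, in the middle of the lid of the small canister; it moves down with the button and with its springy cap. The cap yields about 0.5 mm per N besides, so some 1 mm while the button moves, and presses on softly for 5 mm past the stop until level with the lid.
- small_button (a joint): How far the small canister's button is pushed down, in m: 0 is up, 0.010 is its stop. At 0 its top stands 15 mm above the lid, at 0.010 it stands 5 mm above. It starts at 0 to 3 mm, moves at about 2 to 3 N and latches where it is left. This one must stay up.
- beaker: Open aluminium cup, 68 mm diameter, 85 mm tall; bystander. Origin: centre of its underside.
- spatula: Spatula lying on the table, 190 mm long; bystander. Lies along its x axis, handle to -x.
- biscuit0: Round brown biscuit, 68 mm diameter, 8 mm thick; bystander. Origin: centre of its underside.
- biscuit1: Another such biscuit; bystander.
- bowl: White bowl, 130 mm diameter, 55 mm tall; bystander. Origin: centre of its underside.
- mould: White praline mould, flat block 100 x 160 x 22 mm; bystander. Origin: centre of its underside.
- jar: Amber jar with a white cap, 70 mm diameter, 100 mm tall; bystander. Origin: centre of its underside.
Mind the look-alikes: they are no part of the job. What is shaped like the wide but pink is not meant.

How it is judged:
By the outcome, as a careful person would: the job done as asked, in the order asked, and still so for the second after the job is handed in, with the robot touching nothing.
It also fails if it takes over 54 s, if anything falls off the work surface, if the arm or the gripper's body presses on something with over 40 N, if the wrist force passes 120 N, or if a joint passes its speed limit or range.

## Working session

There is one attempt and no reset: what is moved stays moved. The work goes in short steps, each a Python script; the robot and the scene stay as the last script left them, time stands still between calls to the robot, and variables do not carry over. Pictures are saved under pics/ and viewed, at most 10 in all, crops included, and the job is handed in when it is done.

```bash
mkdir -p pics
python3 - <<'E'
from station import bot,eyes
import cv2
for n in("top","scene"):
    cv2.imwrite(f"pics/{n}0.png",eyes.grab_frame(n)[:,:,::-1])
    c=eyes.camera_info(n);print(n,c["K"],c["R"],c["t"])
s=bot.state();print(s["t"],s["ee_pos"],s["tcp_rot"],s["finger_gap"],s["contact_force"])
E
```

```text
top [[608.70477555   0.         320.56212367]
 [  0.         608.70477555 246.77858179]
 [  0.           0.           1.        ]] [[-0.01066857 -0.9998562   0.01318168]
 [-0.99694077  0.00961485 -0.07756708]
 [ 0.07742918 -0.01396888 -0.99689999]] [  -2.99274221  514.57196112 1678.57561852]
scene [[467.92197897   0.         324.6605209 ]
 [  0.         467.92197897 240.47679423]
 [  0.           0.           1.        ]] [[ 0.70430339  0.70960415  0.02046187]
 [ 0.53253028 -0.50905297 -0.67622228]
 [-0.46943396  0.48716221 -0.73641343]] [-345.38373306 -145.98376791 1531.98651593]
0.1 [157.40658231 500.56156652 230.56330952] [-4.76786095e-01 -3.10485214e+00  2.13813562e-03] 85.31815355779051 [-0.72846204 -0.08423725 -0.76009168]
```

View pics/top0.png

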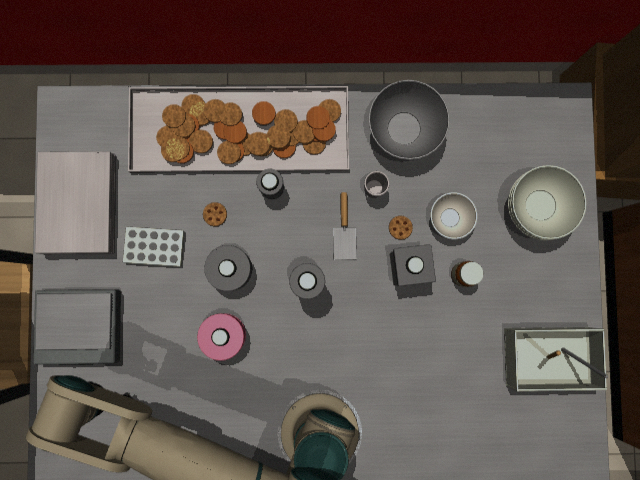

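View pics/scene0.png

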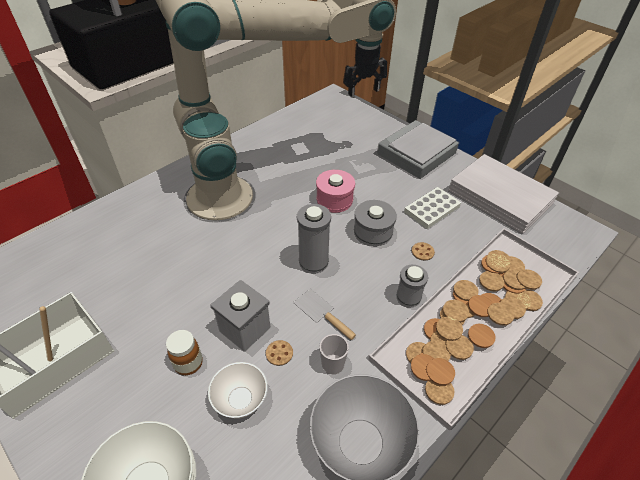

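The top view shows candidates with white buttons:
- (307,281): a slim, tall steel canister. Its side is the longest in the scene view at (314,213), so this is tall.
- (415,265): the only square one.
- (227,268): grey, low and wide, so this is wide. The one at (220,337) has the same shape but is pink, so it's the decoy.
- (270,181): small, to be left up.
- (470,273): the amber jar, a bystander.

I'll measure the buttons in both views and confirm with an enlarged crop.

```bash
cat > h.py <<'E'
import numpy as np,cv2
from station import eyes
TOP=dict(tall=(307,281),square=(415,265),wide=(227,268),small=(270,181))
SC=dict(tall=(314,213),square=(239,300),wide=(376,212),small=(414,273))
def blob(img,p,r=16):
    x,y=p;c=img[y-r:y+r,x-r:x+r].astype(int)
    m=((c.min(2)>175)).astype(np.uint8)
    n,l,st,ce=cv2.connectedComponentsWithStats(m)
    k=l[r,r] or 1+np.argmax(st[1:,4])
    return ce[k]+[x-r,y-r],st[k]
def ray(cam,px):
    d=cam["R"].T@np.linalg.inv(cam["K"])@[px[0],px[1],1];o=-cam["R"].T@cam["t"]
    return o,d/np.linalg.norm(d)
def plane(cam,px,z):
    o,d=ray(cam,px);return o+d*(z-o[2])/d[2]
def tri(r):
    A=sum(np.eye(3)-np.outer(d,d) for o,d in r);b=sum((np.eye(3)-np.outer(d,d))@o for o,d in r)
    return np.linalg.solve(A,b)
E
python3 - <<'E'
from h import *
a=cv2.imread("pics/top0.png");b=cv2.imread("pics/scene0.png")
ct,cs=eyes.camera_info("top"),eyes.camera_info("scene")
H=dict(tall=203.5,square=133.5,wide=93.5,small=113.5)
for n in TOP:
    p,s=blob(a,TOP[n]);q,t=blob(b,SC[n])
    print(n,p.round(1),s[2:],q.round(1),t[2:],"tri",tri([ray(ct,p),ray(cs,q)]).round(1),"top",plane(ct,p,H[n]).round(1),"scene",plane(cs,q,H[n]).round(1))
cv2.imwrite("pics/crop.png",np.hstack([cv2.resize(a[230:370,190:450],None,fx=1.5,fy=1.5),cv2.resize(b[160:300,300:440],(390,210))[:, :]]) if 0 else cv2.resize(a[160:370,190:450],None,fx=2.8,fy=2.8))
E
```

```text
tall [306.8 280.7] [ 15  14 155] [313.6 211.1] [ 16  11 125] tri [416.   28.9 201.5] top [416.4  29.3 203.5] scene [417.1  26.9 203.5]
square [415.3 264.8] [ 14  13 135] [238.6 298.8] [ 16  14 175] tri [ 456.  -253.5  131.6] top [ 456.2 -252.8  133.5] scene [ 456.9 -254.5  133.5]
wide [226.1 267.7] [ 13  13 129] [375.9 209.9] [13  9 95] tri [455.2 244.4  90.9] top [455.4 244.3  93.5] scene [456.5 241.8  93.5]
small [269.1 180.5] [ 13  12 124] [414.9 271.7] [ 15  12 140] tri [685.4 128.  109.9] top [685.1 128.  113.5] scene [686.4 124.9 113.5]
```

View pics/crop.png

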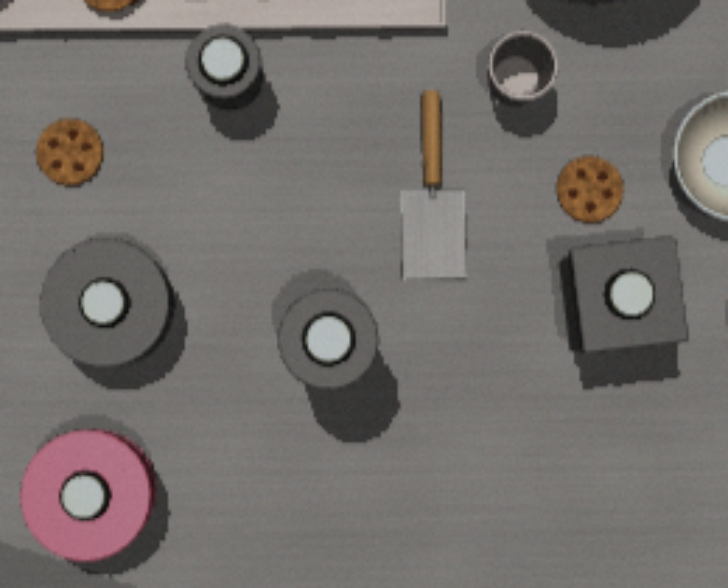

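The crop confirms it: grey wide at crop (104,302), tall at (328,340), square at (632,294), and the pink decoy at (84,495). Triangulated heights of 201, 132 and 91 mm match the given sizes, and the two views agree to about 2 mm. Next I'll press tall, guided by force.

```bash
cat > p.py <<'E'
import numpy as np
from scipy.spatial.transform import Rotation as Ro
from station import bot
def ori(xy):  # tool down, yaw turning with the base joint as at the start
    a=np.arctan2(xy[1],xy[0])-np.arctan2(500.8,157.5)
    return (Ro.from_euler("z",a)*Ro.from_rotvec([-.476786,-3.104852,0])).as_rotvec()
def press(xy,lid,fmax=6.5):
    z=lid+25
    bot.reach([*xy,z+15],ori(xy)); bot.move_linear([*xy,z],60); bot.hold(.4)
    s=bot.state(); f0=s["contact_force"]; off=s["ee_pos"]-[*xy,z]; print("above",s["t"],off.round(2),f0.round(2))
    z=lid+17
    while z>lid-1:
        bot.move_linear([*xy,z],20); bot.hold(.08)
        s=bot.state(); f=s["contact_force"]-f0
        print(f"{z-lid:.1f} {s['ee_pos'][2]-lid:.2f} {f.round(1)} {s['t']:.1f}")
        if f[2]>fmax: break
        z-=.7
    bot.move_linear([*xy,lid+25],60)
E
python3 - <<'E'
from p import *
bot.move_linear([157.5,500.8,300],200); bot.set_gripper(0)
print(bot.state()["t"],bot.state()["finger_gap"])
bot.reach([416.3,28.3,270],ori((416.3,28.3)))
press((416.3,28.3),190)
print(bot.state()["t"])
E
```

```text
1.3583 -0.0007177948687971142
above 4.3917 [ 0.05 -0.03  0.13] [-0.39  0.1   0.43]
17.0 17.08 [ 0.2 -0.5  0. ] 5.0
16.3 16.34 [ 0.8 -0.1  0.1] 5.4
15.6 15.58 [ 1.4 -0.3 -0.7] 5.7
14.9 14.88 [ 1.  -0.6 -0.4] 6.0
14.2 14.19 [ 1.4 -0.7 -0.2] 6.4
13.5 13.63 [ 0.1 -0.   1. ] 6.7
12.8 12.87 [0.8 0.4 1.2] 7.0
12.1 12.12 [0.2 0.8 1.6] 7.4
11.4 11.39 [1.5 0.6 0.7] 7.7
10.7 10.70 [ 1.  -0.2  1.2] 8.0
10.0 9.99 [ 0.5 -0.3  1.6] 8.4
9.3 9.28 [0.9 0.4 1.1] 8.7
8.6 8.60 [ 2.  -0.7  0.7] 9.0
7.9 7.86 [ 0.6 -1.   1.1] 9.4
7.2 7.17 [1.7 0.4 0.5] 9.7
6.5 6.49 [1.3 0.3 2.6] 10.0
5.8 5.77 [1.7 0.7 1.6] 10.4
5.1 5.07 [0.8 0.1 2.2] 10.7
4.4 4.40 [ 2.  -0.2  0.8] 11.0
3.7 3.77 [ 1.3 -0.5  2.2] 11.4
3.0 3.13 [ 0.8 -0.3  3.9] 11.7
2.3 2.47 [1.4 0.  5. ] 12.0
1.6 1.89 [ 0.6 -1.2  6.2] 12.4
0.9 1.37 [-0.7 -0.5  6.1] 12.7
0.2 0.87 [-0.7 -0.1  7.6] 13.0
13.5917
```

The force rises cleanly at the stop, about 4 mm above the lid, so tall is sealed. Next is square, then wide, crossing at a safe height.

```bash
python3 - <<'E' | awk 'NF<4||/above|end/||$1<6'
from p import *
def go(a,b,lid):
    bot.move_linear([*a,270],150)
    bot.reach([*b,270],ori(b)); press(b,lid)
T,S,W=(416.3,28.3),(456.3,-253.5),(455.6,243.5)
go(T,S,120)
go((S),W,80)
bot.move_linear([*W,270],150)
bot.reach([157.5,500.8,270],ori((157.5,500.8)))
print("end",bot.state()["t"])
from station import eyes; import cv2
for n in("top","scene"): cv2.imwrite(f"pics/{n}1.png",eyes.grab_frame(n)[:,:,::-1])
E
python3 - <<'E'
from h import *
ct,cs=eyes.camera_info("top"),eyes.camera_info("scene")
A=[cv2.imread(f"pics/{n}.png") for n in("top0","scene0","top1","scene1")]
for n in TOP:
    print(n,[tri([ray(ct,blob(A[i],TOP[n])[0]),ray(cs,blob(A[i+1],SC[n])[0])]).round(1) for i in(0,2)])
cv2.imwrite("pics/after.png",cv2.resize(A[3][150:370,180:450],None,fx=2.7,fy=2.7))
E
```

```text
above 16.525 [ 0.04 -0.06  0.14] [-0.19 -0.08  0.24]
5.8 5.76 [ 0.9 -0.4  1. ] 22.5
5.1 5.08 [ 0.5 -0.8  1.7] 22.8
4.4 4.38 [1.6 0.5 1.4] 23.2
3.7 3.79 [-0.1 -0.   2.4] 23.5
3.0 3.16 [-0.2  0.   3.4] 23.8
2.3 2.45 [-0.6  1.3  4.1] 24.2
1.6 1.90 [-0.7  0.7  5.9] 24.5
0.9 1.35 [-2.2  1.1  7.1] 24.8
above 29.6167 [0.06 0.03 0.14] [-0.41  0.34  0.29]
5.8 5.77 [1.1 0.3 2.3] 35.6
5.1 5.10 [ 1.  -0.3  1.7] 35.9
4.4 4.37 [ 0.7 -1.1  0.5] 36.2
3.7 3.74 [ 0.6 -0.3  1.6] 36.6
3.0 3.12 [-0.  -0.4  3.6] 36.9
2.3 2.46 [-0.8 -1.5  5.1] 37.2
1.6 1.90 [-1.5 -1.9  5.8] 37.6
0.9 1.34 [-2.4 -1.1  7.3] 37.9
end 41.1833
tall [array([416. ,  28.9, 201.5]), array([415.9,  28.9, 192.4])]
square [array([ 456. , -253.5,  131.6]), array([ 456.1, -253.3,  122.3])]
wide [array([455.2, 244.4,  90.9]), array([455.2, 243.7,  82.3])]
small [array([685.4, 128. , 109.9]), array([685.3, 128.1, 109.8])]
```

View pics/after.png

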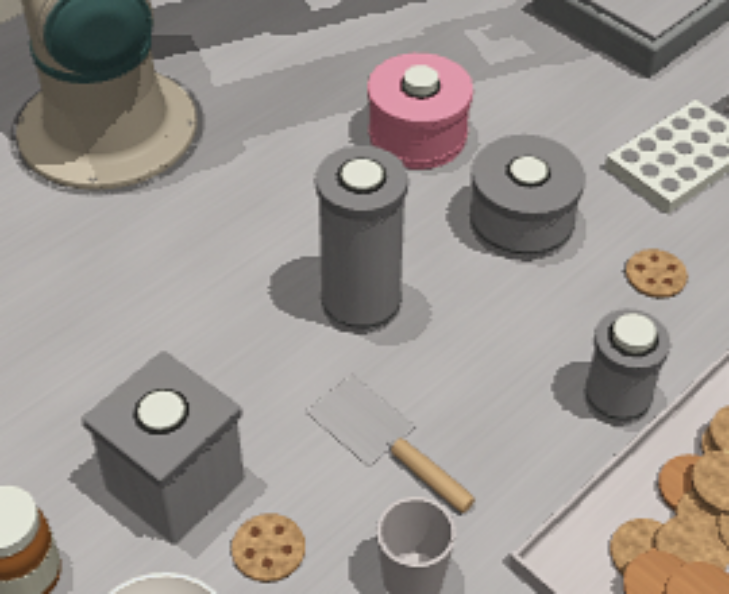

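The picture shows the buttons down on tall (362,175), square (161,410) and wide (528,170), which dropped about 9 mm each. Small (634,333) and the pink decoy (421,80) are still up, and no canister has moved.

```bash
python3 -c "
from station import bot
print(bot.job_done())"
```

```text
the job is handed in; nothing more can be done
None
```

I pressed the tall, square and wide canisters' buttons down to their stops in that order; the small canister's button is still up, no canister moved, and I handed the job in at about 41 s.

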